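# Load a sample carrier onto the photometer's hidden locating pin and hold it home

## Task

Load the sample carrier with the amber glass into the bench photometer: pick it up and slide it, glass end first, between the stage rails and under the reading head until it drops onto the locating pin hidden beneath it. Then press it fully down against the spring plunger, flat on the stage, and finish while still holding it pressed down for the reading. Leave the green carrier and everything else on the bench where it is.

Things in the scene. Friction and masses are not known exactly. Their poses are not given: they have to be found in the camera images.
- photometer: bench photometer, fixed; cream housing x -110..+150, y -80..+80 mm, steel stage in front, black reading head over the rear. Origin on the bench below where the centre of a home carrier lies; z up, x = direction in which carriers slide in (roughly away from the robot), y left. Stage deck flat at z = 45 mm, x -110..+62; column from x = +90
- rails (a point): on the deck (z = 45 mm), on the stage's centre line, level with the front ends of the two dark side rails (photometer x = -62). They run along x to +62 mm; inner faces at y = -43 and +43, outer at 52; tops 8 mm over the deck, level with the top of a carrier that is home
- head_lip (a point): middle of the lower front edge of the black reading head (photometer x = +12, z = 75 mm: 30 mm over the deck). The head spans x = +12..+150, y = -75..+75, its top at z = 111; a lens barrel 28 mm across hangs below it at x = +40, ending 25 mm over the deck
- pin_tip (a point): top of the brass locating pin, which stands on the deck at photometer x = -10, y = 0: 8 mm diameter, 5 mm tall over the deck (this point at z = 50 mm), its tip tapered to 4.4 mm diameter over the top 2 mm
- plunger (a joint): brass spring plunger in the deck at photometer x = -40, y = 0 (below the fin of a home carrier), 16 mm diameter, bevelled top 3 mm over the deck when free. Value in m: 0 free, growing as pressed, 0.003 level with the deck. Takes 6 N to start and 7.5 N to press level; springs up again when not held, also under a carrier's weight
- amber_carrier: carrier to load: loose white plastic plate 140 (x) x 80 (y) x 8 mm with a steel fin, about 0.24 kg, balance point near x = -20, flat on the bench left or right of the photometer; amber (orange) glass 46 mm across in a black ring 56 mm across at x = +38 on its top. Origin: centre of its underside, z up, +x towards the glass end. Fin at x = -40 mm, bore at x = -10. Home: origin 45 mm above the photometer's, axes parallel
- amber_carrier_bore (a point): centre of the mouth of the blind bore for the locating pin in the amber carrier's underside (carrier x = -10, y = 0): 10 mm diameter, 6.5 mm deep, mouth chamfered 1.5 mm
- amber_carrier_fin (a point): middle of the top edge of the amber carrier's black steel fin, a handle 40 mm long (along the carrier's x), 12 mm thick (along y), standing 35 mm above the plate; this point is 43 mm above the plate's underside
- pin_foot (a point): foot of the locating pin: on the deck, on the pin's axis; the bore's mouth lies here when the carrier is home
- green_carrier: an identical loose carrier with a green glass, on the other side of the photometer; not to be moved
- vial_a: small amber glass vial with a black cap, 22 mm across, 38 mm tall, loose, standing right of the photometer's rear; origin at the centre of its underside
- vial_b: a like vial, standing beyond the left carrier place
- vial_c: a like vial, beside vial_b
- petri_dish: closed flat petri dish 93 mm across, 16 mm tall, loose; beyond the right carrier place; origin at the centre of its underside
- brass_mount: loose brass sample mount, base 60 x 70 x 12 mm with an upright copper plate to 80 mm height; at the left rear; origin at the centre of its underside
- slide_box: loose blue slide box with a white lid, 90 x 190 x 33 mm; at the right rear; origin at the centre of its underside
Things that resemble listed ones, but are neither listed nor needed, are in the scene too. What is shaped like the amber_carrier but pink or purple is not meant.

How it is judged:
By the outcome, as a careful person would: the job done as asked, in the order asked, and still so for the second after the job is handed in, while the arm keeps its last pose, push and grip.
It also fails if it takes over 48 s, if anything falls off the work surface, if the arm or the gripper's body presses on something with over 40 N, if the wrist force passes 120 N, or if a joint passes its speed limit or range.

## Robot

A 6-joint arm with a two-finger parallel gripper is mounted at the origin on the work surface. World frame = base frame: x ahead of the robot, y to its left, z up, the work surface at z = 0. Lengths are in m, angles in rad, forces in N, time in s.
With the tool pointing down it reaches from about 0.275 to 0.775 m from the base axis. Payload 14.6 kg.
Tool frame: the origin (TCP) lies at the very end of the fingers, on their centre line; the grasp point (between the pads) lies 19 mm behind it; z points along the fingers, y is the line along which they close (so a half turn about z gives the same grasp; the last joint's range is limited). The gripper opens to 85 mm and grips with 20 to 120 N. Pads are 22 mm wide; open, the fingers measure 114 mm over their backs; the gripper's body (76 mm by 85 mm) begins 54 mm behind the grasp point. The pads swing forward as they close: fully open they stand 13 mm farther back than shut.
Start: joints at [-1.459, 0.263, -0.048, 1.259, 0, 1.415], TCP at [0.138, -0.506, 0.231] pointing down, gripper open.
Joint ranges: [-2.65, 2.65], [-0.89, 1.7], [-1.18, 1.37], [-2.13, 2.11], [-1.35, 1.29], [-3.14, 3.14]. Speed limits (rad/s): [1.89, 1.89, 2.57, 2.79, 3.14, 3.14].

## Interface

Orientations are given as a rotation vector (axis times angle).
In Python, from plant import state, capture, finish_job gives the robot as it stands.
- The arm moves only by the tool carry_out, never from a script. Its argument "targets" is one flat list of numbers, 7 for each row, row after row: the closure in counts, from 0 (fully open) to 255 (shut), then the shift along the tool's x, y, z in m, then the turn, a rotation vector about the tool's x, y, z in degrees. In form: [grip, tx, ty, tz, ax, ay, az, grip, tx, ty, tz, ax, ay, az, ...]. A call has 1 to 12 rows; each row shifts and turns the commanded pose from where the row before left it, along the tool's axes as they then stand; what a row does not reach is not made up. A row lasts 1/12 s, in which the tool goes at most 41.7 mm and 7.16 degrees, less where a joint would pass 70% of its speed; a pose out of reach is approached as far as the arm can. A call is refused whole if a number of a shift passes 0.0417 or a number of a turn 7.16, either way. A call with a gripper value outside its range is refused whole. The fingers move at their own pace and stop on an object; "grip_force" is the grip in N (left out, the last holds). Time passes only in rows, so rows that do not move let the fingers close. It gives the time, the measured TCP pose, the force, the opening and the grip force at its end, in the units of the state.
- state(): the state, without advancing time (a new reading comes with each control period).
- capture(name): name is "scene" or "top" or "wrist"; returns a dict with "img" (400x640x3 uint8, red, green, blue), "range_z" (400x640 float32, m along the optical axis (not along the pixel's ray), 0 where there is no reading), "fov_y" (degrees; the focal length in pixels is half the picture's height over the tangent of half this angle, whatever the lens; pixels are square), "cx", "cy" (the principal point, pixels), "rvec" (rotation vector, rad) and "tvec" (3), from world to camera coordinates, as OpenCV has them. Camera axes: x right, y down, z forward; pixel columns grow to the right and rows downward; lengths in m; the calibration is good to about 2 mm. A picture is of the moment at which its call begins.
- finish_job(): hands the job in; it is judged then, once.
The state is a dict: "t": time; "qpos": joint angles; "qvel": joint speeds; "tau": joint torques, N m; "tcp_pos": TCP position; "eef_rot": TCP orientation; "ft_force": force on the tool from outside, world axes, zero at the start; "ft_torque": the same for the moment, N m; "grip_width": finger opening in m; "finger_force": force on a finger pad.
Only numpy, scipy, OpenCV 4.12 (cv2) and the standard library are available. Lean on these libraries where they do the work, as an engineer would, in place of code of your own. Each camera call takes 0.05 s, during which the arm holds its last target. There are 200 camera calls.

## Working session

There is one attempt and no reset: what is moved stays moved. The work goes in short steps, Python scripts to look and compute and a tool call to move; the robot and the scene stay as the last step left them, time stands still between calls to the robot, and variables do not carry over. Pictures are saved under pics/ and viewed, at most 10 in all, crops included, and the job is handed in when it is done.

Besides the shell and the picture viewer there is one more tool, called by a JSON object that holds its "method" and its "body", one argument or row to a line. carry_out: Moves the arm, as the interface text tells. Its arguments: {"type":"object","properties":{"targets":{"type":"array"},"grip_force":{"type":"number"}},"required":["targets"]}

```bash
ls; mkdir -p pics
cat > h.py <<'E'
import numpy as np, cv2
from plant import state, capture, finish_job
def cam(n):
    c=capture(n); h=c["img"].shape[0]; f=h/2/np.tan(np.radians(c["fov_y"])/2)
    c["K"]=np.array([[f,0,c["cx"]],[0,f,c["cy"]],[0,0,1]]); c["R"]=cv2.Rodrigues(np.array(c["rvec"],float))[0]; c["t"]=np.array(c["tvec"],float).ravel(); return c
def ray(c,uv,z):
    uv=np.atleast_2d(np.asarray(uv,float)); d=np.c_[uv,np.ones(len(uv))]@np.linalg.inv(c["K"]).T@c["R"]; o=-c["R"].T@c["t"]
    return o+d*((z-o[2])/d[:,2])[:,None]
def pts(c):
    v,u=np.mgrid[0:c["img"].shape[0],0:c["img"].shape[1]]; z=c["range_z"]
    p=np.stack([(u-c["cx"])*z/c["K"][0,0],(v-c["cy"])*z/c["K"][1,1],z],-1)
    return (p-c["t"])@c["R"]
def proj(c,P):
    q=(np.atleast_2d(P)@c["R"].T+c["t"])@c["K"].T; return q[:,:2]/q[:,2:]
def save(n,im): cv2.imwrite("pics/"+n+".png",cv2.cvtColor(im,cv2.COLOR_RGB2BGR))
E
python3 - <<'E'
from h import *
s=state(); print({k:np.round(v,3) for k,v in s.items()})
for n in ("top","scene"):
    c=cam(n); save(n+"0",c["img"]); print(n,c["fov_y"],(-c["R"].T@c["t"]).round(3))
E
```

```text
pics
{'t': np.float64(0.0), 'qpos': array([-1.459,  0.264, -0.049,  1.259, -0.   ,  1.416]), 'qvel': array([ 0.   ,  0.001, -0.   ,  0.   , -0.001, -0.001]), 'tau': array([ 5.0000e-03, -6.3763e+01,  3.8457e+01,  1.4000e-02,  0.0000e+00,
        0.0000e+00]), 'tcp_pos': array([ 0.138, -0.506,  0.231]), 'eef_rot': array([-3.113, -0.418,  0.   ]), 'ft_force': array([0.451, 0.169, 0.273]), 'ft_torque': array([-0.036, -0.024, -0.008]), 'finger_force': np.float64(0.0), 'grip_width': np.float64(0.086)}
top 45.65341311186986 [ 0.409 -0.044  1.408]
scene 55.43808636598138 [1.258 0.278 0.882]
```

View pics/top0.png

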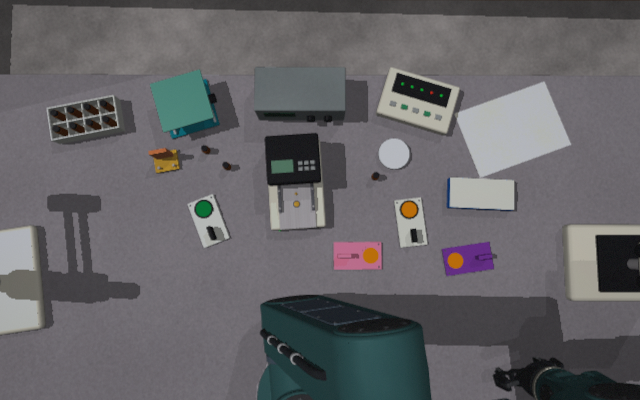

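View pics/scene0.png

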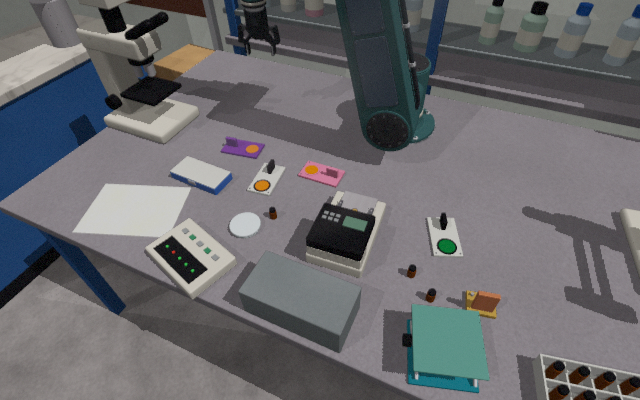

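Top view: the photometer is at about (295,185), with its stage facing the robot. The candidates are the white plate with orange glass at (409,210), pink at (371,256), purple at (456,261), and green glass on white at (204,209). I choose the white plate with orange glass. The scene view agrees, showing it at (266,183). Next I take a close crop and measure.

Run:
```python
from h import *
c=cam("top"); im=c["img"]
a=cv2.resize(im[190:255,380:440],None,fx=6,fy=6,interpolation=cv2.INTER_CUBIC); b=cv2.resize(im[130:235,258:334],None,fx=5,fy=5,interpolation=cv2.INTER_CUBIC)
o=np.zeros((530,760,3),np.uint8); o[:a.shape[0],:a.shape[1]]=a; o[:b.shape[0],370:370+b.shape[1]]=b; save("crop1",o)
hsv=cv2.cvtColor(im,cv2.COLOR_RGB2HSV); P=pts(c)
def roi(m,x0,x1,y0,y1):
    r=np.zeros_like(m); r[y0:y1,x0:x1]=m[y0:y1,x0:x1]; return r
g=roi(((hsv[...,0]<25)&(hsv[...,1]>150)&(hsv[...,2]>120)).astype(np.uint8),385,435,190,225)
v,u=np.nonzero(g); print("glass",u.mean(),v.mean(),len(u),ray(c,[u.mean(),v.mean()],.008))
w=roi(((hsv[...,1]<40)&(hsv[...,2]>150)).astype(np.uint8),385,435,185,255)
cs=max(cv2.findContours(w,cv2.RETR_EXTERNAL,cv2.CHAIN_APPROX_NONE)[0],key=cv2.contourArea)
W=ray(c,cs[:,0],.008)[:,:2].astype(np.float32)*1000; print("plate",cv2.minAreaRect(W))
h=P[...,2]; f=roi(((h>.03)&(h<.06)).astype(np.uint8),385,435,190,255); q=P[f>0]; print("fin",len(q),q.mean(0) if len(q) else 0)
if len(q)>5: print(cv2.minAreaRect((q[:,:2]*1000).astype(np.float32)), np.percentile(q[:,2],[50,95]))
# photometer heights
for v0 in range(134,232,4): print(v0,(h[v0,264:330:4]*1000).round().astype(int))
```

```text
glass 408.78723404255317 209.0531914893617 188 [[ 0.53392085 -0.29991528  0.008     ]]
plate ((495.8236999511719, -303.5942077636719), (139.89381408691406, 78.56082153320312), 6.798128128051758)
fin 70 [ 0.4546913  -0.30683111  0.0413581 ]
((455.0119934082031, -307.8283996582031), (38.7142219543457, 12.874110221862793), 5.985072135925293) [0.04197308 0.04620124]
134 [  4   1   3   1   0   2  -9  -3  -2 109 109 113 107 112   4   3   3]
138 [  2 115 112 115 115 114 113 111 115 111 113 112 114 110   1   5  -2]
142 [ -3 110 107 114 107 113 113 111 114 111 114 110 110 107  -1   1   1]
146 [  2 111 106 112 111 109 112 113 112 115 113 106 108 107  -3   3   0]
150 [  1 109 110 113 113 112 114 107 109 114 110 107 108 114  41  -6  -4]
154 [   2  117  110  111  110  113  111  110  106  110  109  110  108 1408
   42   -3    0]
158 [  4 110 114 110 112 113 114 111 111 111 111 111 111 116  40   1  -4]
162 [   5  112  110  110  114  115  114  112  112  114  117 1408  115  112
   44    0    0]
166 [  2 110 115 112 110 115 110 111 110 111 109 115 108 115  39  -1  -3]
170 [ -5 115 116 113 113 112 116 
[... 246 characters left out ...]
100  77   1  -3]
186 [-2 44 46 40 43 46 45 48 42 44 42 45 53 39 42 -1 -2]
190 [ 0 38 45 42 53 44 45 43 46 53 50 46 56 43 46  3 -2]
194 [ 1 35 42 47 52 42 42 43 50 47 46 46 54 35 42  1 -2]
198 [ 2 -1 41 45 54 47 43 45 42 43 44 42 54 41 37  2  2]
202 [ 4  1 42 45 51 43 50 42 48 42 47 54 59 41 43  2  4]
206 [-6  3 44 41 51 46 47 46 51 47 40 46 54 44 42 -1  2]
210 [ 5 -3 43 44 51 47 42 49 51 45 49 45 54 38 40 32 -3]
214 [-3  3 39 38 39 46 48 46 43 41 44 43 46 44 35 34  5]
218 [ 0  4 44 42 48 46 38 44 45 41 48 41 40 42 46 44 -2]
222 [ 5 -1 43 39 44 49 41 44 48 49 49 45 45 42 43 40 -3]
226 [-2 -4 43 39 41 43 47 48 45 48 46 43 42 40 42 38  0]
230 [ 8 -3 34 32 14 -3  1  2  3 11  3 -2  4  3  6 -1 -6]
```

View pics/crop1.png

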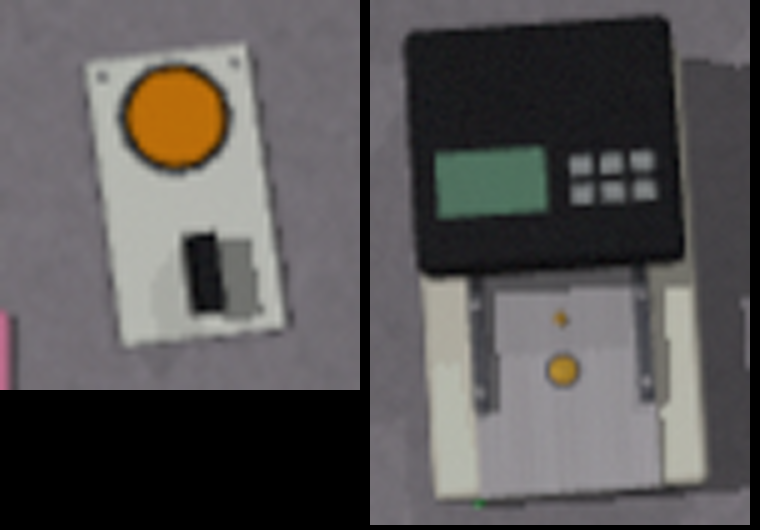

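The crop confirms the choice: a white plate with amber glass in a black ring (top crop pixel 409,209) and the fin at (414,236). The photometer's pin is at about (296,193) and its plunger at (296.5,204). The plate measures 140x79 mm, the fin is 78 mm from the glass, and the yaw is about 6.7°. I move above the fin.

{"method": "carry_out", "body": {
  "targets": [0,0.0358,-0.0107,0,0,0,0,0,0.0358,-0.0107,0,0,0,0,0,0.0358,-0.0107,0,0,0,0,0,0.0358,-0.0107,0,0,0,0,0,0.0358,-0.0107,0,0,0,0,0,0.0358,-0.0107,0,0,0,0,0,0.0358,-0.0107,0,0,0,0,0,0.0358,-0.0107,0,0,0,0,0,0.0358,-0.0107,0,0,0,0,0,0.0358,-0.0107,0,0,0,0,0,0,0,0,0,0,4.3,0,0,0,0,0,0,4.3],
  "grip_force": 80
}}

```text
t: 1.15
tcp_pos: [0.457, -0.3073, 0.2308]
eef_rot: [-3.136, -0.183, 0.001]
ft_force: [-1.4, -1.5, 0.2]
grip_width: 0.0857
finger_force: 0.0
```

```bash
cat >> h.py <<'E'
def tool():
    s=state(); R=cv2.Rodrigues(np.array(s["eef_rot"]))[0]; return s,R
def report():
    s,R=tool(); print("t",round(s["t"],2),"tcp",np.round(s["tcp_pos"],4),"yaw",np.degrees(np.arctan2(R[1,0],R[0,0])).round(2),"z",R[:,2].round(3),"F",np.round(s["ft_force"],1),"T",np.round(s["ft_torque"],2),"w",round(float(s["grip_width"]),4),"ff",round(float(s["finger_force"]),1)); return s,R
E
python3 - <<'E'
from h import *
s,R=report()
c=cam("wrist"); save("w1",c["img"]); print("campos",(-c["R"].T@c["t"]).round(3))
im=c["img"]; hsv=cv2.cvtColor(im,cv2.COLOR_RGB2HSV); P=pts(c); h=P[...,2]
print(c["fov_y"])
m=((P[...,0]>.43)&(P[...,0]<.48)&(P[...,1]<-.28)&(P[...,1]>-.34)&(h>.03)&(h<.055)&(hsv[...,2]<90))
q=P[m]; print(len(q),q.mean(0),cv2.minAreaRect((q[:,:2]*1000).astype(np.float32)))
E
```

```text
t 1.15 tcp [ 0.457  -0.3073  0.2308] yaw 6.7 z [-0.001  0.001 -1.   ] F [-1.4 -1.5  0.2] T [-0.05 -0.01 -0.04] w 0.0857 ff 0.0
campos [ 0.53  -0.3    0.373]
71.61648720164735
303 [ 0.4586661  -0.31104377  0.04192956] ((457.4230651855469, -311.2326354980469), (39.894657135009766, 9.881425857543945), 6.779110431671143)
```

View pics/w1.png

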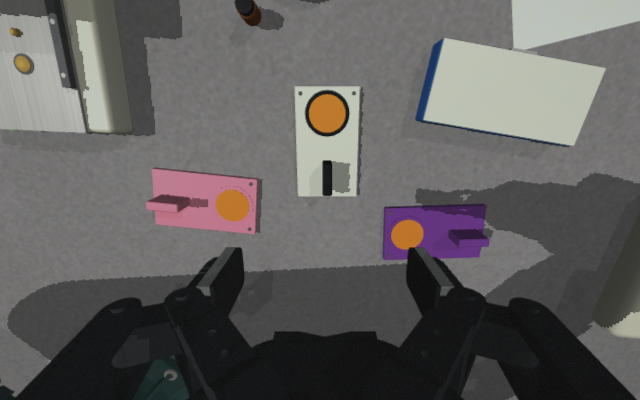

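The wrist view shows the amber carrier at (327,140), with its fin at (327,178), lined up with the tool. Pink at (205,205) and purple at (435,232) are clear of the fingers. I descend with the fingers partly closed.

{"method": "carry_out", "body": {
  "targets": [110,0,0.0015,0.036,0,0,0,110,0,0,0.036,0,0,0,110,0,0,0.036,0,0,0,110,0,0,0.036,0,0,0,110,0,0,0.03,0,0,0,110,0,0,0.02,0,0,0,110,0,0,0.015,0,0,0,110,0,0,0.01,0,0,0,110,0,0,0,0,0,0,110,0,0,0,0,0,0]
}}

```text
t: 2.03
tcp_pos: [0.4556, -0.3105, 0.0125]
eef_rot: [-3.136, -0.184, 0.0]
ft_force: [0.4, 1.4, 0.9]
grip_width: 0.0486
finger_force: 0.0
```

Run:
```python
from h import *
report()
```

```text
t 2.03 tcp [ 0.4556 -0.3105  0.0125] yaw 6.71 z [-0.  0. -1.] F [0.4 1.4 0.9] T [ 0.03 -0.04  0.02] w 0.0486 ff 0.0
```

Close, then lift.

{"method": "carry_out", "body": {
  "targets": [255,0,0,0,0,0,0,255,0,0,0,0,0,0,255,0,0,0,0,0,0,255,0,0,0,0,0,0,255,0,0,0,0,0,0,255,0,0,0,0,0,0,255,0,0,0,0,0,0,255,0,0,0,0,0,0],
  "grip_force": 100
}}

```text
t: 2.7
tcp_pos: [0.4561, -0.3107, 0.0134]
eef_rot: [3.135, 0.184, 0.002]
ft_force: [-2.0, 1.4, 9.4]
grip_width: 0.0103
finger_force: 98.7
```

{"method": "carry_out", "body": {
  "targets": [255,0,0,-0.01,0,0,0,255,0,0,-0.02,0,0,0,255,0,0,-0.03,0,0,0,255,0,0,-0.035,0,0,0,255,0,0,-0.03,0,0,0,255,0,0,-0.02,0,0,0,255,0,0,-0.005,0,0,0,255,0,0,0,0,0,0,255,0,0,0,0,0,0]
}}

```text
t: 3.45
tcp_pos: [0.4554, -0.3101, 0.1616]
eef_rot: [-3.136, -0.183, 0.001]
ft_force: [-0.0, 0.5, -2.8]
grip_width: 0.0104
finger_force: 97.7
```

Run:
```python
from h import *
s,R=report()
c=cam("wrist"); save("w2",c["img"])
im=c["img"]; hsv=cv2.cvtColor(im,cv2.COLOR_RGB2HSV); P=pts(c); h=P[...,2]; T=(P-s["tcp_pos"])@R
w=(hsv[...,1]<45)&(hsv[...,2]>140)&(abs(T[...,0])<.14)&(abs(T[...,1])<.06)&(abs(T[...,2])<.03)
q=T[w]; print(len(q),"plate z in tool: ",np.linalg.lstsq(np.c_[q[:,:2],np.ones(len(q))],q[:,2],rcond=None)[0])
print("rect",cv2.minAreaRect((q[:,:2]*1000).astype(np.float32)))
```

```text
t 3.45 tcp [ 0.4554 -0.3101  0.1616] yaw 6.69 z [-0.001  0.    -1.   ] F [-0.   0.5 -2.8] T [-0.02  0.03 -0.05] w 0.0104 ff 97.7
20475 plate z in tool:  [ 0.00140703 -0.00126215  0.00591322]
rect ((43.279808044433594, 0.865936279296875), (80.75048065185547, 135.49313354492188), 89.7583236694336)
```

View pics/w2.png

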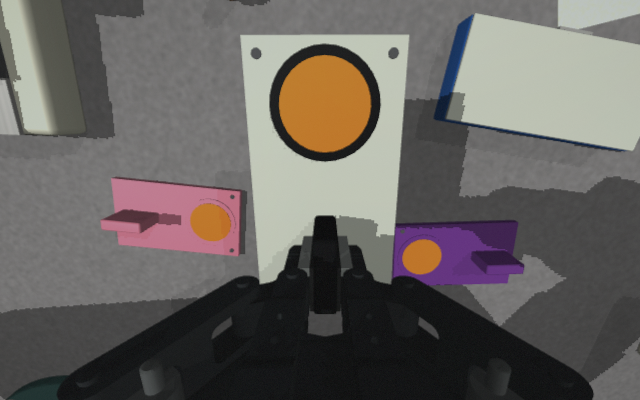

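The carrier is held level: glass at (325,102), plate fit tilt under 0.1°, underside about 14 mm past the TCP. Now I measure the photometer pose from the top camera.

```bash
cat >> h.py <<'E'
def photo(c,zr=.045):
    "brass pin and plunger centroids + dark rails, in world"
    im=c["img"]; hsv=cv2.cvtColor(im,cv2.COLOR_RGB2HSV)
    P=pts(c); X=P[...,0];Y=P[...,1]
    b=((hsv[...,0]>10)&(hsv[...,0]<30)&(hsv[...,1]>100)&(X>.45)&(X<.62)&(abs(Y)<.12)&(P[...,2]>.03)&(P[...,2]<.07)).astype(np.uint8)
    n,l,st,ce=cv2.connectedComponentsWithStats(b)
    return [(st[i,4],ce[i].round(1),ray(c,ce[i],.049)[0].round(4)) for i in range(1,n) if st[i,4]>3]
E
python3 - <<'E'
from h import *
c=cam("top"); im=c["img"]; hsv=cv2.cvtColor(im,cv2.COLOR_RGB2HSV); P=pts(c)
for r in photo(c): print(r)
h=P[...,2]
def rect(m,z,n):
    m=m.astype(np.uint8); k=np.zeros_like(m); k[125:240,255:335]=m[125:240,255:335]
    cs=max(cv2.findContours(k,cv2.RETR_EXTERNAL,cv2.CHAIN_APPROX_NONE)[0],key=cv2.contourArea)
    print(n,cv2.minAreaRect((ray(c,cs[:,0],z)[:,:2]*1000).astype(np.float32)))
rect((h>.085)|(hsv[...,2]<45),.111,"head"); rect(h>.09,.111,"headdepth"); rect((h>.028),.045,"all")
# stage side edges: cream vs background per row below the head, right/left
L=[];Rr=[]
for v in range(187,226):
    u=np.nonzero(h[v,255:335]>.025)[0]+255; L.append(ray(c,[u[0]-.5,v],.045)[0][:2]); Rr.append(ray(c,[u[-1]+.5,v],.045)[0][:2])
for n,q in (("L",L),("R",Rr)):
    q=np.array(q); k=np.polyfit(q[:,0]-.5,q[:,1],1); print(n,np.degrees(np.arctan(k[0])),k[1])
E
```

```text
(np.int32(25), array([296. , 203.6]), array([0.5457, 0.0316, 0.049 ]))
head ((662.6950073242188, 39.769657135009766), (140.74813842773438, 149.23159790039062), 3.9849355220794678)
headdepth ((662.6950073242188, 39.769657135009766), (140.74813842773438, 149.23159790039062), 3.9849355220794678)
all ((610.143798828125, 37.1823844909668), (279.4394836425781, 161.33404541015625), 3.9916107654571533)
L 2.0281214592628793 0.1107269054238003
R 0.8111059777003005 -0.05069116864363243
```

{"method": "carry_out", "body": {
  "targets": [255,-0.001,-0.015,-0.01,0,0,0,255,-0.001,-0.03,-0.01,0,0,0,255,-0.001,-0.04,-0.01,0,0,0,255,-0.001,-0.04,-0.01,0,0,0,255,-0.001,-0.03,-0.01,0,0,0,255,0,-0.017,0,0,0,0,255,0,0,0,0,0,2.7,255,0,0,0,0,0,0,255,0,0,0,0,0,0]
}}

```text
t: 4.3
tcp_pos: [0.4304, -0.1397, 0.212]
eef_rot: [-3.139, -0.112, 0.001]
ft_force: [1.0, 0.0, -2.0]
grip_width: 0.0101
finger_force: 97.9
```

Run:
```python
from h import *
s,R=report()
c=cam("wrist"); save("w3",c["img"])
for r in photo(c): print(r)
```

```text
t 4.3 tcp [ 0.4304 -0.1397  0.212 ] yaw 4.07 z [-0.001  0.    -1.   ] F [ 1.  0. -2.] T [-0.04  0.05  0.02] w 0.0101 ff 97.9
(np.int32(58), array([159.8,  26.5]), array([0.5755, 0.0295, 0.049 ]))
(np.int32(209), array([165.1,  60.1]), array([0.5461, 0.0272, 0.049 ]))
```

View pics/w3.png

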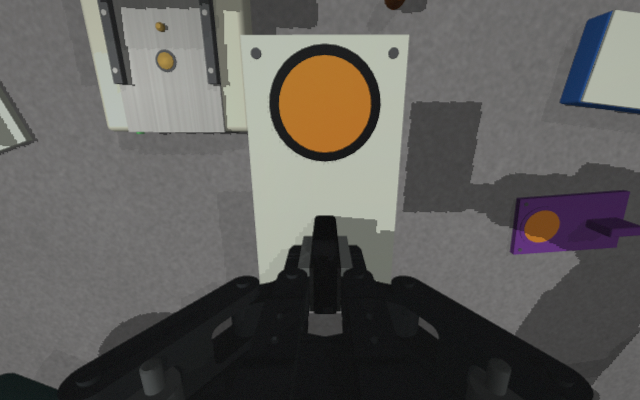

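The wrist view shows the pin at (160,26) and the plunger at (165,60). They are 29.5 mm apart (30 given) along 4.5° yaw. I move above the stage front to line up visually against the rails.

{"method": "carry_out", "body": {
  "targets": [255,0.007,-0.02,0,0,0,0,255,0.007,-0.035,0,0,0,0,255,0.007,-0.04,0,0,0,0,255,0.007,-0.04,0.01,0,0,0,255,0.0074,-0.025,0.02,0,0,0,255,0,0,0.03,0,0,0,255,0,0,0.03,0,0,0,255,0,0,0.025,0,0,0,255,0,0,0.012,0,0,0,255,0,0,0.005,0,0,0,255,0,0,0,0,0,0,255,0,0,0,0,0,0]
}}

```text
t: 5.35
tcp_pos: [0.4552, 0.0215, 0.0807]
eef_rot: [3.14, 0.109, 0.0]
ft_force: [0.2, 0.2, -1.5]
grip_width: 0.0107
finger_force: 98.2
```

Run:
```python
from h import *
s,R=report()
c=cam("wrist"); save("w4",c["img"]); im=c["img"]; hsv=cv2.cvtColor(im,cv2.COLOR_RGB2HSV)
g=((hsv[...,0]<25)&(hsv[...,1]>150)&(hsv[...,2]>100)).astype(np.uint8)
n,l,st,ce=cv2.connectedComponentsWithStats(g); i=1+np.argmax(st[1:,4]); print("glass px",ce[i],"tool",((ray(c,ce[i],s["tcp_pos"][2]-.0055)[0]-s["tcp_pos"])@R).round(4))
```

```text
t 5.35 tcp [0.4552 0.0215 0.0807] yaw 3.97 z [ 0. -0. -1.] F [ 0.2  0.2 -1.5] T [-0.05  0.02 -0.03] w 0.0107 ff 98.2
glass px [324.40521764 103.2305402 ] tool [0.08   0.0008 0.0055]
```

View pics/w4.png

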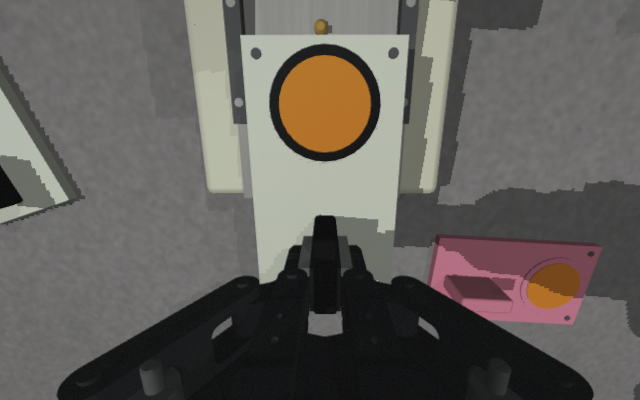

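The view shows the carrier front between the rails, with bright rail screws at about (231,2), (238,102), (410,2), (405,102) and the pin at (321,26). I use the screws and pin for the centre line.

Run:
```python
from h import *
s,R=report(); c=cam("wrist"); im=c["img"]; hsv=cv2.cvtColor(im,cv2.COLOR_RGB2HSV); V=hsv[...,2].astype(float)
T=lambda uv,z:((ray(c,uv,z)-s["tcp_pos"])@R*1000).round(1)
for u0,v0 in ((238,102),(405,102),(231,3),(410,3)):
    y0=max(0,v0-7); w=V[y0:v0+8,u0-7:u0+8]; print((u0,v0)); 
    k=V[y0:v0+8,u0-6:u0+6]; m=(k>k.mean()+.0*k.std())
    q=w.astype(int)
    if v0>50: print(q[::2])
for v in (10,20,60,85):
    print(v,"L",V[v,218:254].astype(int),"R",V[v,394:432].astype(int))
m=((hsv[...,0]>10)&(hsv[...,0]<30)&(hsv[...,1]>100)); m[40:]=0; vv,uu=np.nonzero(m[:, 300:345]); print("pin",uu.mean()+300,vv.min(),vv.max(),T([uu.mean()+300,vv.mean()],.049))
g=T([[249,100],[324.4,103.2]],s["tcp_pos"][2]-.0055); print(g)
```

```text
t 5.4 tcp [0.4555 0.0215 0.0811] yaw 3.98 z [ 0.001 -0.    -1.   ] F [-0.3  0.7 -1.5] T [ 0.02  0.06 -0.  ] w 0.0101 ff 98.2
(238, 102)
[[111  78  76  78  78  73  72  72  72  72  72  72  72  94 170]
 [114  77  78  77  77  73  73  72  72  74  70  72  72  72 167]
 [125  85  77  78  88 125 136 137 138 131 106  78  71  72 168]
 [140  92  77  90 142 147 145 144 142 141 140 133  90  72 143]
 [139  93  78  94 143 147 144 144 142 140 139 139 103  75 117]
 [155 103  76  77 116 140 145 144 142 140 139 119  83  71 117]
 [172 115  77  78  77  80  93 103 105  97  83  74  71  72  93]
 [172 123  83  77  77  73  72  73  73  72  72  72  71  71  78]]
(405, 102)
[[187 185 186 186 186 186 141  76  47  46  48  48  48  99 110]
 [186 186 185 186 186 186 123  61  47  47  47  48  60 101 111]
 [186 186 187 186 186 186 136  92  63  50  47  48  68 103 110]
 [186 186 186 186 186 187 125  88  88  65  50  47  72 104 111]
 [186 186 185 186 186 173 117  88  87  67  49  47  84 108 111]
 [187 186 185 186 186 169 115  88  71  52  48  46  95 109 112]
 [186 187 186 186 186 151  88  52  48  48  49  48  99 111 111]
 [186 1
[... 695 characters left out ...]
60 L [170 170 170 170 170 169 170 171 171 150 101  77  78  78  77  76  78  78
  77  77  76  77  77  77 167 187 187 188 188 187 187 188 187 181 185 187] R [187 185 186 186 186 187 186 186 187 186 186 186 186 114  52  48  48  50
  47  59 101 111 110 110 109 110 110 110 111 111 111 110 110 111 110 111
 110 110]
85 L [184 184 184 185 185 185 184 184 174 171 171 171 113  78  78  79  78  76
  74  74  73  73  73  72  73  72 168 188 187 188 188 188 188 188 188 188] R [186 187 187 186 187 186 187 186 186 187 187 123  59  48  48  47  48  59
 101 110 110 111 110 112 110 111 111 111 111 112 112 111 111 111 112 112
 112 111]
pin 320.5 20 33 [[121.   -1.4  32.2]]
[[ 81.4 -37.1   5.6]
 [ 79.9   0.8   5.6]]
```

The carrier sits 2.2 mm right of the pin and rail centre line, the yaw is aligned, and the bore has about 89 mm to go. I shift left and lower between the rails, with the underside about 6.5 mm over the deck.

{"method": "carry_out", "body": {
  "targets": [255,0,-0.0022,0,0,0,0,255,0,0,0,0,0,0,255,0,0,0.005,0,0,0,255,0,0,0.005,0,0,0,255,0,0,0.005,0,0,0,255,0,0,0,0,0,0,255,0,0,0,0,0,0]
}}

```text
t: 6.03
tcp_pos: [0.4544, 0.0241, 0.0649]
eef_rot: [-3.14, -0.109, 0.002]
ft_force: [0.3, -0.4, -2.1]
grip_width: 0.0107
finger_force: 98.2
```

Run:
```python
from h import *
s,R=report(); c=cam("wrist"); im=c["img"]; V=cv2.cvtColor(im,cv2.COLOR_RGB2HSV)[...,2].astype(int); save("w5",im)
for v in (10,60,90):
    print(v,"L",V[v,212:254],"R",V[v,394:438])
hsv=cv2.cvtColor(im,cv2.COLOR_RGB2HSV)
m=((hsv[...,0]>10)&(hsv[...,0]<30)&(hsv[...,1]>100)); m[40:]=0; vv,uu=np.nonzero(m[:, 300:345]); 
if len(uu): print("pin",uu.mean()+300,vv.min(),vv.max(),((ray(c,[uu.mean()+300,vv.mean()],.049)-s["tcp_pos"])@R*1000).round(1))
```

```text
t 6.03 tcp [0.4544 0.0241 0.0649] yaw 3.99 z [-0.001  0.    -1.   ] F [ 0.3 -0.4 -2.1] T [-0.02  0.06  0.02] w 0.0107 ff 98.2
10 L [167 167 166 167 167 150  98  72  71  71  70  70  71  71  72  71  71  70
  70  71  70  71  71  71  59  38  33  32  40  73  80  80  81  79  80  78
  78  78  79  79  81 130] R [130 130 131 133 132 132 133 134 135 134 133 132 133 133 132 134  92  51
  44  45  49  65  69  68  70  68  69  69  69  69  68  68  69  69  69  69
  70  69  68  89 106 109 108 108]
60 L [169 169 169 169 169 169 169 169 169 170 137  92  78  77  78  79  76  78
  77  77  77  78  77  76  77  77  77  73  59  40 163 186 187 186 187 186
 186 186 180 184 185 186] R [183 185 186 184 185 185 185 184 185 185 186 184 185 110  30  23  29  50
  56  55  55  69  75  73  74  74  74  73  76  74  75  74  74  74  87 106
 110 110 109 109 111 109 110 109]
90 L [183 182 183 183 184 184 183 183 174 170 170 169 169 138  92  77  77  77
  77  77  75  77  78  77  77  76  77  76  76  76  70  44 106 172 187 186
 187 187 186 186 187 187] R [185 185 185 184 185 184 186 185 186 185 164  90  27  24  38  45  48  67
  74  74  74  73  73  72  73  74  75  73  74  73  74  86 105 110 110 111
 111 111 110 154 176 179 179 180]
pin 325.2345132743363 7 25 [[121.5   1.2  15.8]]
```

View pics/w5.png

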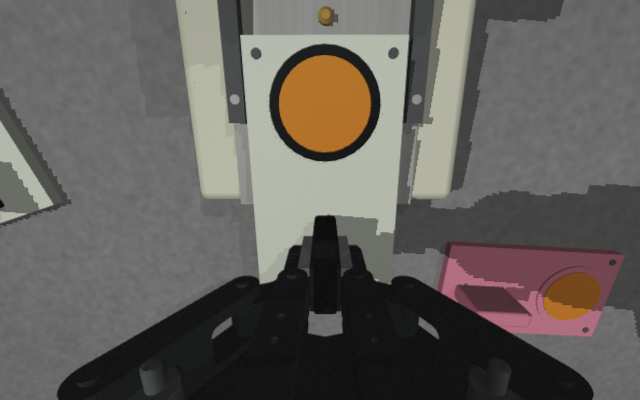

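The carrier sits between the rails with gaps on both sides: edges at 241.7/407 against outer rail edges at 222.7/428.5 on row 60. It is now 0.5 mm too far left. I correct that and slide in.

{"method": "carry_out", "body": {
  "targets": [255,0.004,0.0005,0,0,0,0,255,0.01,0,0,0,0,0,255,0.012,0,0,0,0,0,255,0.012,0,0,0,0,0,255,0.012,0,0,0,0,0,255,0.012,0,0,0,0,0,255,0.01,0,0,0,0,0,255,0.008,0,0,0,0,0,255,0.006,0,0,0,0,0,255,0.003,0,0,0,0,0,255,0,0,0,0,0,0,255,0,0,0,0,0,0]
}}

```text
t: 7.08
tcp_pos: [0.5433, 0.0297, 0.0653]
eef_rot: [-3.14, -0.109, 0.001]
ft_force: [-0.5, -0.2, -1.8]
grip_width: 0.0104
finger_force: 98.2
```

Run:
```python
from h import *
s,R=report(); c=cam("wrist"); im=c["img"]; V=cv2.cvtColor(im,cv2.COLOR_RGB2HSV)[...,2].astype(int); save("w6",im)
for v in (150,180,200): print(v,"L",V[v,215:262],"R",V[v,392:436])
```

```text
t 7.08 tcp [0.5433 0.0297 0.0653] yaw 3.98 z [-0.  0. -1.] F [-0.5 -0.2 -1.8] T [-0.01  0.07  0.04] w 0.0104 ff 98.2
150 L [55 53 53 53 53 53 53 52 53 52 54 53 54 53 52 53 53 53 52 52 50 51 52 53
 51 51 51 52 52 50 50 52 53 51 52 50 51 51 50 51 50 51 52 52 51 52 52] R [43 44 41 45 45 43 43 44 43 44 42 42 44 41 40 44 43 42 42 43 44 42 41 40
 40 42 41 40 42 43 43 42 43 41 42 41 40 42 41 40 41 41 41 39]
180 L [231 231 231 231 231 230 231 231 231 231 231 230 231 231 231 231 231 230
 195 127 103 104 104 105 104 102 103 104 104 103 104 103 102 103  76  54
 134 223 235 235 234 235 234 235 234 234 234] R [233 233 233 233 233 233 148  44  58  62  62  92 101 101 101 100 102 102
 101 100 100 101 101 112 153 165 165 165 165 165 165 231 240 240 240 240
 240 240 240 240 239 239 240 239]
200 L [231 231 231 230 231 231 231 231 231 231 230 231 231 231 230 231 231 231
 231 230 194 125 102 103 103 102 103 103 103 103 103 102 103 104 104 102
  67  48 189 230 235 234 234 234 234 234 234] R [232 233 232 233 210 113  52  60  92 101 100 101 101 101 100 101 101 100
 107 109 110 118 154 164 163 164 164 163 230 240 239 239 239 239 239 239
 239 239 239 239 239 239 239 239]
```

View pics/w6.png

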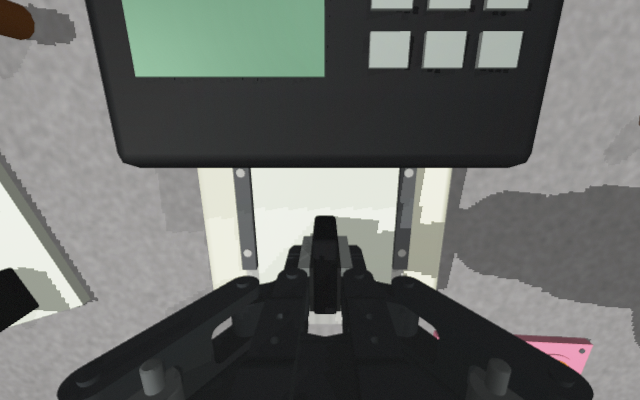

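Under the head the carrier is centred: rail outer edges mean 324.5 against carrier mean 324.6 on row 180. I lower gently and watch the force for a pin miss.

{"method": "carry_out", "body": {
  "targets": [255,0,0,0.001,0,0,0,255,0,0,0.001,0,0,0,255,0,0,0.001,0,0,0,255,0,0,0.0005,0,0,0,255,0,0,0,0,0,0,255,0,0,0,0,0,0]
}}

```text
t: 7.63
tcp_pos: [0.5436, 0.0298, 0.0619]
eef_rot: [-3.14, -0.109, -0.0]
ft_force: [0.1, 0.6, -1.2]
grip_width: 0.0103
finger_force: 98.3
```

Run:
```python
from h import *
s,R=report(); c=cam("wrist"); hsv=cv2.cvtColor(c["img"],cv2.COLOR_RGB2HSV); V=hsv[...,2].astype(int)
for u in (249,401): print(u,V[255:290,u])
print(((ray(c,[[249,268],[401,268]],.053)-s["tcp_pos"])@R*1000).round(1))
```

```text
t 7.63 tcp [0.5436 0.0298 0.0619] yaw 3.99 z [ 0.  0. -1.] F [ 0.1  0.6 -1.2] T [-0.   -0.14 -0.01] w 0.0103 ff 98.3
249 [192 201 189 162 129 111 107 107 108 107 108 108 108 107 107 107 108 108
 171 187 139  68  31  31  31  32  32  33  33  36  34  32  32  36  32]
401 [129 128 128 129 112  80  68  69  69  68  67  68  68  68  68  67  67  69
 119 131  95  50  33  30  31  32  31  30  27  31  31  30  33  30  30]
[[-15.5 -45.4   8.9]
 [-15.5  47.9   8.9]]
```

Run:
```python
from h import *
s,R=report(); c=cam("wrist")
print(((ray(c,[[249,272.5],[401,272.5]],.053)-s["tcp_pos"])@R*1000).round(1))
print("screws",((ray(c,[[240.5,173],[247.5,253],[408,173],[402,253]],.053)-s["tcp_pos"])@R*1000).round(1))
hsv=cv2.cvtColor(c["img"],cv2.COLOR_RGB2HSV); V=hsv[...,2].astype(int)
print(V[160:176,330]) # head lip row
P=pts(c); d=P[...,2]; m=(d[:,240:410]>.047); 
for v in range(158,172): print(v,(np.median(c["range_z"][v,300:380])).round(4), ((ray(c,[325,v],.075)-s["tcp_pos"])@R*1000).round(1))
```

```text
t 7.68 tcp [0.5436 0.0297 0.0619] yaw 3.99 z [ 0. -0. -1.] F [ 0.7 -0.2 -1. ] T [ 0.02 -0.09  0.02] w 0.0105 ff 98.3
[[-18.6 -45.7   8.9]
 [-18.6  48.1   8.9]]
screws [[ 43.6 -45.6   8.9]
 [ -5.3 -45.6   8.9]
 [ 43.7  47.    8.9]
 [ -5.3  47.6   8.9]]
[ 36  32  31  34  30  30  28  27  24  17 171 227 233 233 233 233]
158 0.094 [[ 55.1   1.  -13.1]]
159 0.094 [[ 54.6   1.  -13.1]]
160 0.0943 [[ 54.1   1.  -13.1]]
161 0.0946 [[ 53.7   1.  -13.1]]
162 0.0947 [[ 53.2   1.  -13.1]]
163 0.0952 [[ 52.7   1.  -13.1]]
164 0.0954 [[ 52.2   1.1 -13.1]]
165 0.0955 [[ 51.8   1.1 -13.1]]
166 0.0958 [[ 51.3   1.1 -13.1]]
167 0.0964 [[ 50.8   1.1 -13.1]]
168 0.0978 [[ 50.4   1.1 -13.1]]
169 0.0994 [[ 49.9   1.1 -13.1]]
170 0.1497 [[ 49.4   1.1 -13.1]]
171 0.1499 [[ 48.9   1.1 -13.1]]
```

The rail fronts, head edge and pin together suggest about 1 mm more forward, and the pin tip is already inside the bore mouth with no contact force. I nudge forward and lower more.

{"method": "carry_out", "body": {
  "targets": [255,0.001,0,0,0,0,0,255,0,0,0.0007,0,0,0,255,0,0,0.0008,0,0,0,255,0,0,0,0,0,0,255,0,0,0,0,0,0]
}}

```text
t: 8.15
tcp_pos: [0.5447, 0.0298, 0.0605]
eef_rot: [3.14, 0.109, 0.001]
ft_force: [-0.7, 0.7, 4.4]
grip_width: 0.0102
finger_force: 98.8
```

Run:
```python
from h import *
report(); import time
```

```text
t 8.15 tcp [0.5447 0.0298 0.0605] yaw 3.99 z [ 0. -0. -1.] F [-0.7  0.7  4.4] T [ 0.02  0.15 -0.02] w 0.0102 ff 98.8
```

The force rose by about 6 N, which matches the plunger. I continue down.

{"method": "carry_out", "body": {
  "targets": [255,0,0,0.0007,0,0,0,255,0,0,0.0007,0,0,0,255,0,0,0,0,0,0,255,0,0,0,0,0,0]
}}

```text
t: 8.48
tcp_pos: [0.5447, 0.0298, 0.059]
eef_rot: [3.14, 0.109, 0.0]
ft_force: [-0.4, 0.4, 5.1]
grip_width: 0.0105
finger_force: 98.9
```

{"method": "carry_out", "body": {
  "targets": [255,0,0,0.0007,0,0,0,255,0,0,0,0,0,0,255,0,0,0,0,0,0]
}}

```text
t: 8.73
tcp_pos: [0.5447, 0.0298, 0.0584]
eef_rot: [3.14, 0.109, 0.001]
ft_force: [0.2, 0.5, 6.8]
grip_width: 0.0106
finger_force: 99.8
```

Run:
```python
from h import *
report()
```

```text
t 8.73 tcp [0.5447 0.0298 0.0584] yaw 3.99 z [ 0. -0. -1.] F [0.2 0.5 6.8] T [0.02 0.13 0.03] w 0.0106 ff 99.8
```

{"method": "carry_out", "body": {
  "targets": [255,0,0,0.0007,0,0,0,255,0,0,0,0,0,0,255,0,0,0,0,0,0]
}}

```text
t: 8.98
tcp_pos: [0.5447, 0.0298, 0.0584]
eef_rot: [3.14, 0.109, 0.001]
ft_force: [-4.9, 0.7, 18.4]
grip_width: 0.0106
finger_force: 101.5
```

{"method": "carry_out", "body": {
  "targets": [255,0,0,0.0005,0,0,0,255,0,0,0,0,0,0,255,0,0,0,0,0,0]
}}

```text
t: 9.23
tcp_pos: [0.5447, 0.0298, 0.0583]
eef_rot: [3.139, 0.109, 0.002]
ft_force: [-7.7, 0.6, 27.2]
grip_width: 0.0104
finger_force: 102.9
```

Run:
```python
from h import *
report()
```

```text
t 9.23 tcp [0.5447 0.0298 0.0583] yaw 3.99 z [ 0.001 -0.    -1.   ] F [-7.7  0.6 27.2] T [ 0.12  1.48 -0.01] w 0.0104 ff 102.9
```

There is a hard stop at TCP z = 58.4 mm, which is the deck height plus the 13.4 mm grasp offset. The press is 27 N. I check flatness once by depth.

Run:
```python
from h import *
s,R=report(); c=cam("wrist"); save("w7",c["img"]); hsv=cv2.cvtColor(c["img"],cv2.COLOR_RGB2HSV); P=pts(c); V=hsv[...,2]
def fit(m,n):
    q=P[m]; q=q[(q[:,2]>.03)&(q[:,2]<.07)]; T=(q-s["tcp_pos"])@R
    k=np.linalg.lstsq(np.c_[T[:,:2],np.ones(len(q))],q[:,2],rcond=None)[0]; print(n,len(q),"slope deg",np.degrees(k[:2]).round(2),"z at x=30,y=0",(k[2]+.03*k[0]).round(4),"median",np.median(q[:,2]).round(4))
z=np.zeros(V.shape,bool)
m=z.copy(); m[176:212,262:306]=1; m[176:205,345:388]=1; fit(m,"plate")
m=z.copy(); m[180:240,237:246]=1; m[180:240,402:410]=1; m&=V<150; fit(m,"rails")
```

```text
t 9.23 tcp [0.5447 0.0298 0.0583] yaw 3.99 z [ 0.001 -0.    -1.   ] F [-7.7  0.6 27.2] T [ 0.12  1.48 -0.01] w 0.0104 ff 102.9
plate 2824 slope deg [-0.07  0.11] z at x=30,y=0 0.0525 median 0.0525
rails 1002 slope deg [-0.01  0.05] z at x=30,y=0 0.0525 median 0.0525
```

View pics/w7.png

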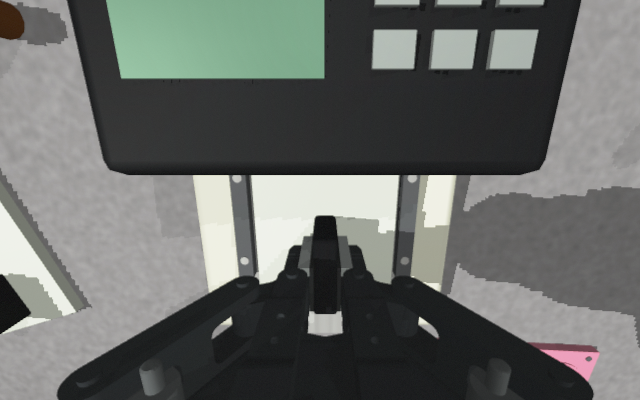

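The plate is flush with the rail tops (both read 52.5 mm), parallel within 0.1°, and pressed at 27 N. The picture shows it centred between the rails (x≈252 to 398). I hand in.

```bash
python3 -c "
from h import *
print(finish_job()); report()"
```

```text
the job is handed in; nothing more can be done
None
the job is handed in; nothing more can be done
```

The amber carrier is on the locating pin, flat on the stage, and was still held pressed down with about 27 N when I handed the job in at about 9 s.

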